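Scrape the offcuts off the marking-out plate

ROBOT

A 6-joint arm with a two-finger parallel gripper is mounted at the origin on the work surface. World frame = base frame: x ahead of the robot, y to its left, z up, the work surface at z = 0. Lengths are in m, angles in degrees, forces in N, time in s.
With the tool pointing down it reaches from about 0.3 to 0.75 m from the base axis. Payload 8.5 kg.
Tool frame: the origin (TCP) lies midway between the tips of the shut fingers; the grasp point (between the pads) lies 19 mm behind it (env.hold_point_z is the distance from the TCP to the grasp point, in m); z points along the fingers, y is the line along which they close (so a half turn about z gives the same grasp; the last joint's range is limited). The gripper opens to 85 mm and grips with 20 to 120 N. Pads are 22 mm wide; open, the fingers measure 114 mm over their backs; the gripper's body (76 mm by 85 mm) begins 54 mm behind the grasp point. The pads swing forward as they close: fully open they stand 13 mm farther back than shut.
Start: joints at [-83.096, 21.807, 74.336, -0, 83.858, -12.336], TCP at [0.181, -0.519, 0.209] pointing down, gripper open.
Joint ranges: [-178.18, 178.18], [-50.72, 133.34], [12.68, 142.11], [-81.47, 261.47], [9.98, 163.14], [-165.26, 165.26]. Speed limits (degrees/s): [136.94, 136.94, 180, 180, 180, 180].

INTERFACE

Orientations are given as a 3x3 rotation matrix whose columns are the frame's x, y, z axes.
In Python, from rig import observe, get_image, camera_info, env gives the robot as it stands.
- The arm moves only by the tool drive_tool, never from a script. Its arguments are lists of equal length, an entry for each row: "offset": the shift along the tool's x, y, z in units of 40 mm (1.0 is 40 mm), a list of three; "turn": the turn, a rotation vector about the tool's x, y, z in units of 6 degrees (1.0 is 6 degrees), a list of three; "hand": the opening, from 0 (shut) to 1 (fully open). A call has exactly 10 rows; each row shifts and turns the commanded pose from where the row before left it, along the tool's axes as they then stand; what a row does not reach is not made up. A row lasts 1/8 s, in which the tool goes at most 62.5 mm and 10.7 degrees, less where a joint would pass 70% of its speed; a pose out of reach is approached as far as the arm can. A call is refused whole if a number of a shift passes 1 or a number of a turn 1, either way. A call with a gripper value outside its range is refused whole. The fingers move at their own pace and stop on an object; "newtons" is the grip in N (left out, the last holds). Time passes only in rows, so rows that do not move let the fingers close, or fill a call up. It gives the time, the measured TCP pose, the force, the opening and the grip force at its end, in the units of the state.
- observe(): the state, without advancing time (a new reading comes with each control period).
- get_image(name): name is "scene" or "side" or "wrist"; returns the picture (420x560x3 uint8, blue, green, red); there is no depth.
- camera_info(name): a dict with "fx", "fy", "cx", "cy" (pixels), "k1" (the pictures are not rectified: a ray, as slopes to the right and down, at radius r is drawn at 1 + k1 r^2 times it, then the intrinsics apply), "world_to_cam" (4x4, takes a point from world to camera coordinates). Camera axes: x right, y down, z forward; pixel columns grow to the right and rows downward; lengths in m; the calibration is good to about 2 mm. A picture is of the moment at which its call begins: read the wrist's pose just before it. camera_info takes no time and is no camera call; for the wrist camera it gives the pose at the moment of the call.
- env.close_job(): hands the job in; it is judged then, once.
The state is a dict: "time_s": time; "q": joint angles; "qvel": joint speeds; "joint_efforts": joint torques, N m; "position": TCP position; "tool_rot": TCP orientation; "ft_force": force on the tool from outside, world axes, zero at the start; "wrist_torque": the same for the moment, N m; "grip_width": finger opening in m; "gripper_force": force on a finger pad.
Only numpy, scipy, OpenCV 4.12 (cv2) and the standard library are available. Lean on these libraries where they do the work, as an engineer would, in place of code of your own. Each camera call takes 0.05 s, during which the arm holds its last target. There are 200 camera calls.

TASK

Take the scraper block and sweep all four steel offcuts off the marking-out plate so that they lie in the catch tray beside it, moving them with the scraper only and never with the gripper, then stand the scraper upright on the rubber mat again and let go. The V-block on the plate is set up for the next job: do not shift it, and leave the flask and the hammer alone.

Things in the scene. Friction and masses are not known exactly. Their poses are not given: they have to be found in the camera images.
- plate: fixed raised marking-out plate of dark steel, flat top 250 (x) x 240 (y) mm, 55 mm above the bench, no rim; its whole top must be cleared of offcuts. Origin under its centre at bench height; its position and yaw vary. The tray stands along either its +y or its -y edge and the rubber mat along the opposite edge
- tray: fixed open aluminium catch tray, 220 (x) x 140 (y) mm outside, 40 mm high, 3 mm walls and floor; origin under its centre at bench height, same yaw as the plate. Its long side is parallel to a plate edge with a 5 mm gap, its rim 15 mm below the plate's top
- mat: fixed black rubber mat, 200 (x) x 140 (y) mm, 4 mm thick, on the bench 5 mm from the plate's edge opposite the tray; origin under its centre at bench height
- scraper_c (a point): centre of the loose scraper block: 100 mm tall, about 0.25 kg, standing upright on the mat at the start at any yaw. Lower 40 mm: aluminium foot 26 (x) x 90 (y) mm with a straight flat underside; upper 60 mm: wooden grip 24 (x) x 70 (y) mm. The point is half-way up, 50 mm above its underside; x is across the thickness (the broad faces look along +x and -x), y along the 90 mm edge, z up
- flat_a: steel flat-bar offcut, a 60 x 25 x 8 mm slab; lies flat on the plate at the start at any yaw. Origin at its centre, x along the 60 mm length, y across the 25 mm width, z through the 8 mm thickness. About 90 g, slides freely
- flat_b: a second one, the same: steel flat-bar offcut, a 60 x 25 x 8 mm slab; lies flat on the plate at the start at any yaw. Origin at its centre, x along the 60 mm length, y across the 25 mm width, z through the 8 mm thickness. About 90 g, slides freely
- angle: steel angle offcut 60 mm long, two 25 mm legs 4 mm thick; at the start one leg lies flat on the plate and the other stands up along its -y side. Origin at the centre of its 60 x 25 x 25 mm outline, x along its length, z up at the start, any yaw. About 80 g
- tube: square steel tube offcut 60 mm long, 25 x 25 mm, open ends, lying on the plate at any yaw. Origin at its centre, x along its length. About 90 g
- vblock: loose steel V-block, 0.7 kg, 60 (x) x 40 (y) x 40 (z) mm, a V groove along x in its top; stands on the plate, in its middle or near a corner, and must not be moved. Origin under its centre
- flask: black vacuum flask, 64 mm across, 190 mm tall, standing on the bench to the left of the robot, between it and the work; origin under its centre. A bystander
- hammer: hammer lying on the bench to the right of the robot, handle along its x axis towards -x, about 0.28 m long; a bystander
Not all that is in view belongs to the job. Leave any blue or orange look-alike of the flat_b alone.

How it is judged (in metres and radians):
On the way:
1. all four offcuts are in the tray (x of flat_a in the frame of tray between -0.105 and 0.105 m and y of flat_a in the frame of tray between -0.067 and 0.067 m and z of each of flat_a, flat_b, angle, tube in the frame of tray below 0.05 m and contact force between each of flat_a, flat_b, angle, tube and plate below 0.05 N and x of flat_b in the frame of tray between -0.105 and 0.105 m and y of flat_b in the frame of tray between -0.067 and 0.067 m and x of angle in the frame of tray between -0.105 and 0.105 m and y of angle in the frame of tray between -0.067 and 0.067 m and x of tube in the frame of tray between -0.105 and 0.105 m and y of tube in the frame of tray between -0.067 and 0.067 m), for 0.2 s.
At the end, for the whole second after the job is handed in: All four offcuts lie in the tray (their centres within its walls and no more than 10 mm above its rim, none resting against the plate), the scraper stands upright (within 0.1 rad) on the mat, its centre over the mat; V-block within 8 mm of its start, flask and hammer within 20 mm (all of step 1 and x of scraper_c in the frame of mat between -0.1 and 0.1 m and y of scraper_c in the frame of mat between -0.07 and 0.07 m and height (world z) of scraper_c below 0.058 m and angle between scraper_c's own z axis and vertical below 0.1 rad and distance of vblock from where it was at the start of the episode below 0.008 m and distance of each of flask, hammer from where it was at the start of the episode below 0.02 m); the robot touches nothing.
It fails at once if the gripper or the arm touches an offcut (contact force between any of flat_a, flat_b, angle, tube and the fingers above 0.5 N or contact force between any of flat_a, flat_b, angle, tube and the arm above 0.5 N).
It fails at once if the V-block is shifted by more than 8 mm (distance of vblock from where it was at the start of the episode above 0.008 m).
It fails at once if the flask or the hammer is disturbed (distance of any of flask, hammer from where it was at the start of the episode above 0.02 m).
It also fails if it takes over 72 s, if anything falls off the work surface, if the arm or the gripper's body presses on something with over 40 N, if the wrist force passes 120 N, or if a joint passes its speed limit or range.

## Working session

There is one attempt and no reset: what is moved stays moved. The work goes in short steps, Python scripts to look and compute and a tool call to move; the robot and the scene stay as the last step left them, time stands still between calls to the robot, and variables do not carry over. Pictures are saved under pics/ and viewed, at most 10 in all, crops included, and the job is handed in when it is done.

Besides the shell and the picture viewer there is one more tool, called by a JSON object that holds its "name" and its "arguments", one argument or row to a line. drive_tool: Moves the arm, as the interface text tells. Its arguments: {"type":"object","properties":{"offset":{"type":"array"},"turn":{"type":"array"},"hand":{"type":"array"},"newtons":{"type":"number"}},"required":["offset","turn","hand"]}

```bash
mkdir -p pics; cat > h.py <<'E'
import numpy as np, cv2
from rig import observe, get_image, camera_info, env
def ray(info,u,v):
    x=(u-info['cx'])/info['fx']; y=(v-info['cy'])/info['fy']
    X,Y=x,y
    for _ in range(20):
        s=1+info['k1']*(X*X+Y*Y); X,Y=x/s,y/s
    T=np.array(info['world_to_cam']); R=T[:3,:3]; t=T[:3,3]
    return -R.T@t, R.T@np.array([X,Y,1.])
def onz(info,u,v,z):
    o,d=ray(info,u,v); return o+d*(z-o[2])/d[2]
def proj(info,p):
    T=np.array(info['world_to_cam']); c=T[:3,:3]@np.array(p)+T[:3,3]
    x,y=c[0]/c[2],c[1]/c[2]; s=1+info['k1']*(x*x+y*y)
    return np.array([info['fx']*x*s+info['cx'],info['fy']*y*s+info['cy']])
E
python3 - <<'E'
from h import *
for n in ('scene','side'):
    im=get_image(n); cv2.imwrite(f'pics/{n}0.png',im)
    i=camera_info(n); o,d=ray(i,i['cx'],i['cy']); print(n,o,d,i['fx'],i['k1'])
s=observe();print(s['position'],s['tool_rot'],s['time_s'],s['grip_width'],env.hold_point_z)
E
```

```text
scene [0.7932636  0.5616916  0.89490803] [-0.27743335 -0.51757103 -0.80941396] 424.0621068139934 -0.1194860864760677
side [-0.14504031  0.98776518  0.6949818 ] [ 0.49897251 -0.72699239 -0.47170807] 423.2878650344057 0.0435651439584172
[ 0.1812006  -0.51900354  0.20819631] [[ 9.44144122e-01  3.29532776e-01 -1.61820909e-04]
 [ 3.29532723e-01 -9.44143374e-01  1.21358196e-03]
 [ 2.47132893e-04 -1.19912156e-03 -9.99999251e-01]] 0.1 0.0856299610539763 0.0187
```

View pics/scene0.png

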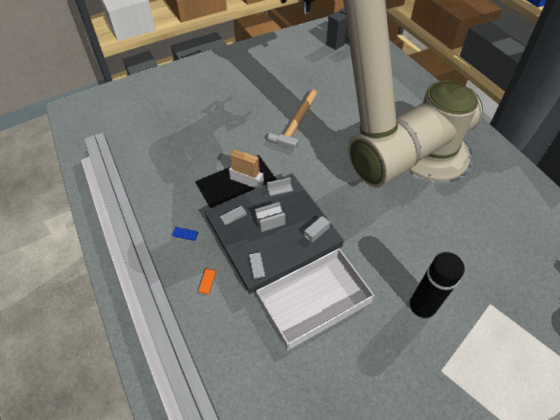

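View pics/side0.png

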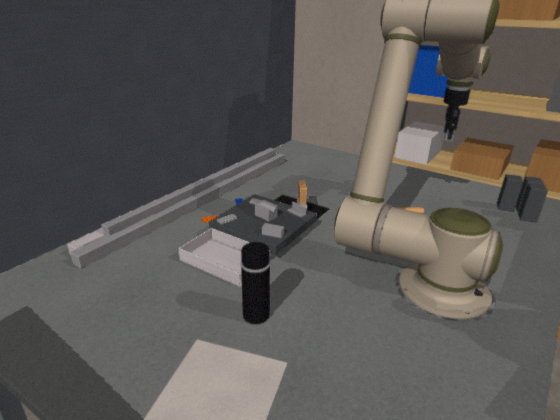

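The scene picture shows the mat with the scraper at (246,167), the plate around (270,230) and the tray at (315,297). On the plate are the V-block at about (270,216) and four grey pieces at (280,187), (233,215), (257,265) and (317,229). The blue block at (185,234) and the orange one at (207,281) are off the plate and are look-alikes. The flask is at (435,285) and the hammer at (295,120).

```bash
python3 - <<'E'
from h import *
im=cv2.imread('pics/scene0.png'); c=im[145:350,190:380]
cv2.imwrite('pics/c0.png',cv2.resize(c,None,fx=2.9,fy=2.9,interpolation=cv2.INTER_CUBIC)*1)
E
```

```text
(no output)
```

View pics/c0.png

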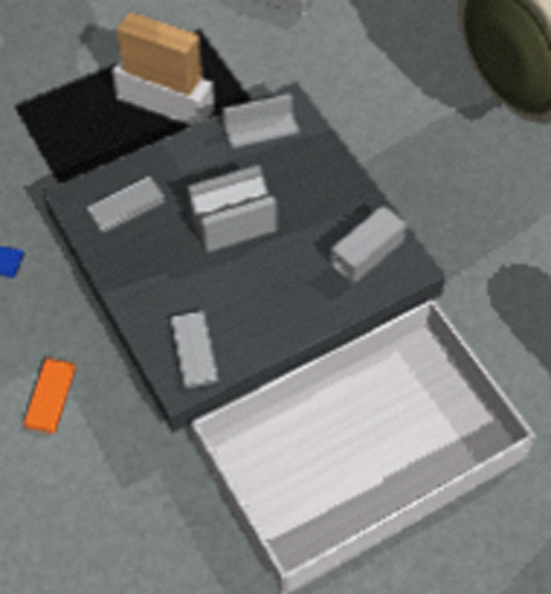

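The crop confirms the scraper as the wood-topped block on the black mat, the only wooden one there. The slabs are at crop (125,203) and (195,348), the angle at (262,120) with its upright leg at the back, and the tube at (370,243). The V-block, with its groove, is at (233,207).

```bash
cat >> h.py <<'E'
def C(x,y): return x/2.9+190-.33, y/2.9+145-.33
E
python3 - <<'E'
from h import *
i=camera_info('scene')
P=lambda x,y,z: onz(i,*C(x,y),z)[:2]
pl=np.array([P(*q,.055) for q in [(45,190),(295,85),(443,275),(172,415)]]); print('plate',pl.round(4))
print('edges',[np.linalg.norm(pl[a]-pl[(a+1)%4]).round(4) for a in range(4)])
tr=np.array([P(*q,.04) for q in [(194,422),(433,304),(532,438),(284,588)]]); print('tray',tr.round(4),[np.linalg.norm(tr[a]-tr[(a+1)%4]).round(4) for a in range(4)])
c=pl.mean(0); ex=(pl[0]-pl[1])+(pl[3]-pl[2]); ex/=np.linalg.norm(ex); yaw=np.degrees(np.arctan2(ex[1],ex[0])); ey=np.array([-ex[1],ex[0]])
print('c',c,'yaw',yaw)
ff=lambda p:(np.array([ (p-c)@ex,(p-c)@ey])*1000).round(1)
print('tray c',ff(tr.mean(0)))
S={'flatA':([(88,208),(150,177),(163,199),(103,230)],.063),
'flatB':([(171,317),(205,311),(217,380),(186,387)],.063),
'tube_top':([(335,252),(378,209),(405,230),(355,265)],.08),
'angle top':([(224,107),(291,95)],.08),'angle low':([(233,146),(298,132)],.057),
'vb top':([(188,184),(263,167),(276,205),(202,220)],.095),
'scr top':([(118,38),(130,14),(201,42),(197,68)],.104),
'scr foot bottom':([(117,97),(205,122)],.004),
'foot top':([(114,68),(212,95)],.044),
'mat':([(16,106),(62,180)],.004)}
for k,(q,z) in S.items():
    p=np.array([P(*a,z) for a in q]); print(k,'C',p.mean(0).round(4),'plateframe',ff(p.mean(0)),[ff(a).tolist() for a in p],[np.linalg.norm(p[a]-p[(a+1)%len(p)]).round(3) for a in range(len(p))])
E
```

```text
plate [[ 0.6754 -0.0679]
 [ 0.4323 -0.0703]
 [ 0.4243  0.1629]
 [ 0.67    0.1713]]
edges [np.float64(0.2431), np.float64(0.2333), np.float64(0.2459), np.float64(0.2392)]
tray [[0.6556 0.1774]
 [0.4398 0.1752]
 [0.4368 0.3108]
 [0.6565 0.3225]] [np.float64(0.2158), np.float64(0.1357), np.float64(0.22), np.float64(0.1451)]
c [0.55052362 0.04899033] yaw 1.2596361795396833
tray c [  1.  197.5]
flatA C [ 0.6218 -0.017 ] plateframe [ 69.8 -67.6] [[99.6, -78.9], [40.5, -82.3], [41.2, -56.4], [98.0, -52.7]] [np.float64(0.059), np.float64(0.026), np.float64(0.057), np.float64(0.026)]
flatB C [0.6315 0.1323] plateframe [82.8 81.5] [[86.2, 48.0], [60.6, 56.2], [80.7, 114.0], [103.8, 107.8]] [np.float64(0.027), np.float64(0.061), np.float64(0.024), np.float64(0.062)]
tube_top C [0.4693 0.1178] plateframe [-79.7  70.5] [[-50.0, 68.2], [-101.9, 49.8], [-109.7, 77.8], [-57.4, 86.4]] [np.float64(0.055), np.float64(0.029), np.float64(0.053), np.float64(0.02)]
angle top C [ 0.4804 -0.0508] plateframe [-72.3 -98.2] [[-43.8, -106.5], [-100.9, -89.8]] [np.float64(0.059), np.float64(0.059)]
angle low C [ 
[... 181 characters left out ...]
36.0, -23.4], [-26.5, 14.8], [31.6, -1.3]] [np.float64(0.063), np.float64(0.039), np.float64(0.06), np.float64(0.037)]
scr top C [ 0.5316 -0.1342] plateframe [ -22.9 -182.7] [[8.8, -203.9], [-12.9, -225.1], [-52.3, -163.6], [-35.4, -138.3]] [np.float64(0.03), np.float64(0.073), np.float64(0.03), np.float64(0.079)]
scr foot bottom C [ 0.5365 -0.142 ] plateframe [ -18.2 -190.6] [[11.1, -224.9], [-47.5, -156.4]] [np.float64(0.09), np.float64(0.09)]
foot top C [ 0.5324 -0.1399] plateframe [ -22.3 -188.4] [[9.5, -225.3], [-54.1, -151.5]] [np.float64(0.097), np.float64(0.097)]
mat C [ 0.6531 -0.1602] plateframe [  98.  -211.4] [[99.5, -262.4], [96.4, -160.4]] [np.float64(0.102), np.float64(0.102)]
```

{"name": "drive_tool", "arguments": {
  "offset": [
    [1,-0.53,0],
    [1,-0.53,0],
    [1,-0.53,0],
    [1,-0.53,0],
    [1,-0.53,0],
    [1,-0.53,0],
    [1,-0.53,0],
    [1,-0.53,0],
    [1,-0.53,0],
    [1,-0.53,0]
  ],
  "turn": [
    [0,0,0],
    [0,0,0],
    [0,0,0],
    [0,0,0],
    [0,0,0],
    [0,0,0],
    [0,0,0],
    [0,0,0],
    [0,0,0],
    [0,0,0]
  ],
  "hand": [1,1,1,1,1,1,1,1,1,1]
}}

```text
time_s: 1.35
position: [0.4898, -0.186, 0.2084]
tool_rot: [[0.944, 0.33, -0.001], [0.33, -0.944, 0.0], [-0.0, -0.0, -1.0]]
ft_force: [0.1, -0.0, 0.2]
grip_width: 0.0856
gripper_force: 0.0
```

{"name": "drive_tool", "arguments": {
  "offset": [
    [0.65,-0.35,0],
    [0.65,-0.35,0],
    [0,0,0],
    [0,0,0],
    [0,0,0],
    [0,0,0],
    [0,0,0],
    [0,0,0],
    [0,0,0],
    [0,0,0]
  ],
  "turn": [
    [0,0,0],
    [0,0,-0.75],
    [0,0,-1],
    [0,0,-1],
    [0,0,-1],
    [0,0,-1],
    [0,0,-1],
    [0,0,-1],
    [0,0,-1],
    [0,0,-1]
  ],
  "hand": [1,1,1,1,1,1,1,1,1,1]
}}

```text
time_s: 2.6
position: [0.5287, -0.1436, 0.2084]
tool_rot: [[0.31, 0.951, -0.001], [0.951, -0.31, 0.0], [0.0, -0.001, -1.0]]
ft_force: [-0.1, 0.2, 0.0]
grip_width: 0.0854
gripper_force: 0.0
```

{"name": "drive_tool", "arguments": {
  "offset": [
    [0,0,0],
    [0,0,0],
    [0,0,0],
    [0,0,0],
    [0,0,0],
    [0,0,0],
    [0,0,0],
    [0,0,0],
    [0,0,0],
    [0,0,0]
  ],
  "turn": [
    [0,0,-1],
    [0,0,-1],
    [0,0,-1],
    [0,0,-1],
    [0,0,-1],
    [0,0,-1],
    [0,0,-1],
    [0,0,-1],
    [0,0,-1],
    [0,0,-1]
  ],
  "hand": [1,1,1,1,1,1,1,1,1,1]
}}

```text
time_s: 3.85
position: [0.5287, -0.1437, 0.2084]
tool_rot: [[-0.668, 0.744, -0.001], [0.744, 0.668, 0.0], [0.001, -0.0, -1.0]]
ft_force: [0.3, 0.3, -1.0]
grip_width: 0.0853
gripper_force: 0.0
```

```bash
python3 - <<'E'
from h import *
s=observe();print(s['position'],np.round(s['tool_rot'],3),s['q'],s['time_s'])
i=camera_info('wrist');im=get_image('wrist');cv2.imwrite('pics/w1.png',im)
np.savez('w1.npz',**i); print(proj(i,[.528,-.142,.104]))
E
```

```text
[ 0.52872422 -0.14366462  0.20835847] [[-0.668  0.744 -0.001]
 [ 0.744  0.668  0.   ]
 [ 0.001 -0.    -1.   ]] [-2.75845539e+01  2.16353702e+01  7.46696672e+01 -9.31208018e-04
  8.37453204e+01 -6.95211839e+01] 3.85
[282.85840431 197.32797206]
```

View pics/w1.png

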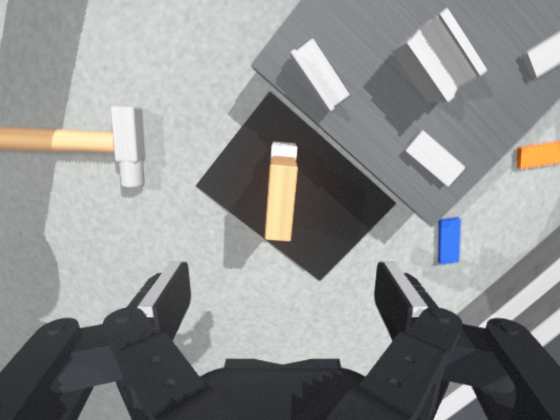

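The wrist picture shows the scraper from above: the grip top has corners at about (272,164), (298,164), (290,241) and (265,239). The hammer head is at (125,140), well clear. The angle is at (320,75), a slab at (436,158) and the V-block at (445,55).

```bash
python3 - <<'E'
from h import *
i=dict(np.load('w1.npz'))
P=lambda q,z: np.array([onz(i,*a,z)[:2] for a in q])
p=P([(272,165),(298,165),(290,241),(265,239)],.104);print(p.round(4),p.mean(0),[np.linalg.norm(p[a]-p[(a+1)%4]).round(4) for a in range(4)])
d=(p[0]+p[1]-p[2]-p[3]);print('edge dir',np.degrees(np.arctan2(d[1],d[0])))
s=observe();R=np.array(s['tool_rot']);v=np.r_[p.mean(0)-s['position'][:2],0];print('tool shift units',R.T@v/.04,'ty ang',np.degrees(np.arctan2(R[1,1],R[0,1])))
q=P([(252,66),(432,223)],.055);print('plate back corners',q)
m=P([(197,186),(270,94),(395,203),(321,280)],.004);print('mat',m.mean(0),m)
for n,q,z in [('angle top',[(292,50),(331,109)],.08),('flatA',[(426,130),(465,170),(449,187),(407,147)],.063),('vb',[(408,47),(446,10),(486,74),(447,102)],.095)]:
    p=P(q,z);print(n,p.mean(0),p.round(3).tolist())
E
```

```text
[[ 0.5021 -0.127 ]
 [ 0.5186 -0.1122]
 [ 0.5605 -0.1684]
 [ 0.5422 -0.1822]] [ 0.53082773 -0.1474418 ] [np.float64(0.0221), np.float64(0.0701), np.float64(0.0229), np.float64(0.0682)]
edge dir 126.33634810984378
tool shift units [-1.06220405e-01 -2.46687878e-02 -8.30668890e-05] ty ang 42.16834361721767
plate back corners [[ 0.43131492 -0.07698264]
 [ 0.67509659 -0.06643266]]
mat [ 0.55728328 -0.14840258] [[ 0.4609198  -0.2202145 ]
 [ 0.45731242 -0.08413488]
 [ 0.65255115 -0.07680799]
 [ 0.65834976 -0.21245294]]
angle top [ 0.4809987  -0.05190392] [[0.452, -0.046], [0.51, -0.058]]
flatA [ 0.62251798 -0.01964896] [[0.593, -0.009], [0.652, -0.008], [0.653, -0.03], [0.591, -0.032]]
vb [0.55129751 0.03321341] [[0.521, 0.017], [0.523, 0.057], [0.584, 0.048], [0.577, 0.011]]
```

{"name": "drive_tool", "arguments": {
  "offset": [
    [-0.1,-0.02,0],
    [0,0,0.5],
    [0,0,0.8],
    [0,0,0.8],
    [0,0,0.7],
    [0,0,0.5],
    [0,0,0.3],
    [0,0,0.1],
    [0,0,0],
    [0,0,0]
  ],
  "turn": [
    [0,0,0],
    [0,0,1],
    [0,0,0],
    [0,0,0],
    [0,0,0],
    [0,0,0],
    [0,0,0],
    [0,0,0],
    [0,0,0],
    [0,0,0]
  ],
  "hand": [1,1,1,1,1,1,1,1,1,0.6]
}}

```text
time_s: 5.15
position: [0.5313, -0.1474, 0.0614]
tool_rot: [[-0.584, 0.812, 0.001], [0.812, 0.584, -0.001], [-0.001, 0.001, -1.0]]
ft_force: [0.5, -0.0, -0.7]
grip_width: 0.0698
gripper_force: 0.0
```

{"name": "drive_tool", "arguments": {
  "offset": [
    [0,0,0],
    [0,0,0],
    [0,0,0],
    [0,0,0],
    [0,0,0],
    [0,0,0],
    [0,0,0],
    [0,0,0],
    [0,0,0],
    [0,0,0]
  ],
  "turn": [
    [0,0,0],
    [0,0,0],
    [0,0,0],
    [0,0,0],
    [0,0,0],
    [0,0,0],
    [0,0,0],
    [0,0,0],
    [0,0,0],
    [0,0,0]
  ],
  "hand": [0.3,0,0,0,0,0,0,0,0,0],
  "newtons": 80
}}

```text
time_s: 6.4
position: [0.5312, -0.1474, 0.0612]
tool_rot: [[-0.584, 0.812, 0.001], [0.812, 0.584, -0.001], [-0.001, 0.0, -1.0]]
ft_force: [-0.8, -0.2, 5.2]
grip_width: 0.0223
gripper_force: 79.0
```

{"name": "drive_tool", "arguments": {
  "offset": [
    [0,0,-0.7],
    [0,0,-1],
    [0,0,-1.07],
    [0.9,0.274,0],
    [0.9,0.274,0],
    [0.9,0.274,0],
    [0.9,0.274,0],
    [0.9,0.274,0],
    [0.9,0.274,0],
    [0,0,0]
  ],
  "turn": [
    [0,0,0],
    [0,0,0],
    [0,0,0],
    [0,0,0],
    [0,0,0],
    [0,0,0],
    [0,0,0],
    [0,0,0],
    [0,0,0],
    [0,0,0]
  ],
  "hand": [0,0,0,0,0,0,0,0,0,0]
}}

```text
out of range
```

{"name": "drive_tool", "arguments": {
  "offset": [
    [0,0,-0.8],
    [0,0,-1],
    [0,0,-0.97],
    [0.9,0.274,0],
    [0.9,0.274,0],
    [0.9,0.274,0],
    [0.9,0.274,0],
    [0.9,0.274,0],
    [0.9,0.274,0],
    [0,0,0]
  ],
  "turn": [
    [0,0,0],
    [0,0,0],
    [0,0,0],
    [0,0,0],
    [0,0,0],
    [0,0,0],
    [0,0,0],
    [0,0,0],
    [0,0,0],
    [0,0,0]
  ],
  "hand": [0,0,0,0,0,0,0,0,0,0]
}}

```text
time_s: 7.65
position: [0.4569, 0.0684, 0.1711]
tool_rot: [[-0.587, 0.81, -0.002], [0.81, 0.587, 0.001], [0.001, -0.001, -1.0]]
ft_force: [0.0, -1.2, -1.7]
grip_width: 0.0225
gripper_force: 78.9
```

{"name": "drive_tool", "arguments": {
  "offset": [
    [0,0,0],
    [0,0,0],
    [0,0,0],
    [0,0,0],
    [0,0,0],
    [0,0,0],
    [0,0,0],
    [0,0,0],
    [0,0,0],
    [0,0,0]
  ],
  "turn": [
    [0,0,-0.98],
    [0,0,-0.98],
    [0,0,-0.98],
    [0,0,-0.98],
    [0,0,-0.98],
    [0,0,-0.98],
    [0,0,-0.98],
    [0,0,0],
    [0,0,0],
    [0,0,0]
  ],
  "hand": [0,0,0,0,0,0,0,0,0,0]
}}

```text
time_s: 8.9
position: [0.4582, 0.0664, 0.1715]
tool_rot: [[-0.974, 0.228, -0.0], [0.228, 0.974, 0.0], [0.0, -0.0, -1.0]]
ft_force: [-0.1, 0.0, -2.7]
grip_width: 0.0227
gripper_force: 78.8
```

```bash
python3 - <<'E'
from h import *
s=observe();print(s['position'],np.round(s['tool_rot'],3))
a=get_image('wrist');i=camera_info('wrist');np.savez('w2.npz',**i)
b=get_image('scene')[140:350,180:390]
cv2.imwrite('pics/w2.png',a); cv2.imwrite('pics/s2.png',b)
cv2.imwrite('pics/ws2.png',np.hstack([cv2.resize(a,(480,360)),cv2.resize(b,(315,360))]))
E
```

```text
[0.45818062 0.06636617 0.17145683] [[-0.974  0.228 -0.   ]
 [ 0.228  0.974  0.   ]
 [ 0.    -0.    -1.   ]]
```

View pics/ws2.png

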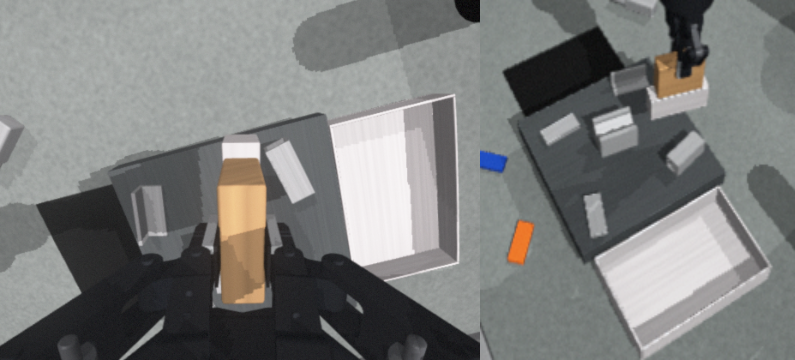

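The pictures show the scraper held upright above the left lane. The tube is ahead of its face at wrist-view (290,170), the angle is behind at (150,213), and nothing has moved.

```bash
cat >> h.py <<'E'
c0=np.array([.550,.0485]); A=np.radians(1.9); ex=np.array([np.cos(A),np.sin(A)]); ey=np.array([-np.sin(A),np.cos(A)])
def pf(p): p=np.asarray(p)[...,:2]-c0; return np.stack([p@ex,p@ey],-1)*1000
E
python3 - <<'E'
from h import *
i=dict(np.load('w2.npz'));k=560/480
for n,q,z in [('tube',[(267,147),(285,139),(314,192),(297,203)],.08),('angletop',[(133,187),(136,241)],.08),('plate',[(110,170),(326,113)],.055),('tray',[(455,95),(460,262)],.04)]:
    p=np.array([onz(i,u*k,v*k,z) for u,v in q]);print(n,pf(p).round(0).tolist(),pf(p.mean(0)))
s=observe();print(pf(s['position']))
E
```

```text
tube [[-111.0, 52.0], [-114.0, 70.0], [-54.0, 86.0], [-47.0, 67.0]] [-81.29353807  68.78111888]
angletop [[-106.0, -87.0], [-49.0, -107.0]] [-77.44997734 -97.05635661]
plate [[-125.0, -117.0], [-124.0, 119.0]] [-124.63200124    0.89554107]
tray [[-105.0, 263.0], [111.0, 263.0]] [  2.6881869  262.88026099]
[-91.17916452  20.97920072]
```

{"name": "drive_tool", "arguments": {
  "offset": [
    [0,0,0.5],
    [0,0,0.5],
    [0,0,0.3],
    [0,0,0.14],
    [0,0,0],
    [0,0.15,0],
    [0,0.25,0],
    [0,0.25,0],
    [0,0.25,0],
    [0,0.25,0]
  ],
  "turn": [
    [0,0,0],
    [0,0,0],
    [0,0,0],
    [0,0,0],
    [0,0,0],
    [0,0,0],
    [0,0,0],
    [0,0,0],
    [0,0,0],
    [0,0,0]
  ],
  "hand": [0,0,0,0,0,0,0,0,0,0]
}}

```text
time_s: 10.25
position: [0.4688, 0.1121, 0.1139]
tool_rot: [[-0.974, 0.226, 0.0], [0.226, 0.974, -0.0], [-0.0, -0.0, -1.0]]
ft_force: [-0.5, -0.6, -1.6]
grip_width: 0.0225
gripper_force: 79.0
```

{"name": "drive_tool", "arguments": {
  "offset": [
    [0,0.25,0],
    [0,0.25,0],
    [0,0.25,0],
    [0,0.25,0],
    [0,0.25,0],
    [0,0.25,0],
    [0,0.25,0],
    [0,0.25,0],
    [0,0.25,0],
    [0,0.25,0]
  ],
  "turn": [
    [0,0,0],
    [0,0,0],
    [0,0,0],
    [0,0,0],
    [0,0,0],
    [0,0,0],
    [0,0,0],
    [0,0,0],
    [0,0,0],
    [0,0,0]
  ],
  "hand": [0,0,0,0,0,0,0,0,0,0]
}}

```text
time_s: 11.5
position: [0.4914, 0.2093, 0.1139]
tool_rot: [[-0.974, 0.227, -0.0], [0.227, 0.974, 0.0], [0.0, 0.0, -1.0]]
ft_force: [0.5, -0.2, -2.4]
grip_width: 0.0224
gripper_force: 78.9
```

```bash
python3 - <<'E'
from h import *
s=observe();print(s['position'],pf(s['position']),np.round(s['tool_rot'],3).tolist())
a=get_image('wrist');i=camera_info('wrist');np.savez('w3.npz',**i)
b=get_image('scene')[140:350,180:390]
cv2.imwrite('pics/ws3.png',np.hstack([cv2.resize(a,(480,360)),cv2.resize(b,(315,360))]))
E
```

```text
[0.49140517 0.20934717 0.11388811] [-53.22969741 162.70145834] [[-0.974, 0.227, -0.0], [0.227, 0.974, 0.0], [0.0, 0.0, -1.0]]
```

View pics/ws3.png

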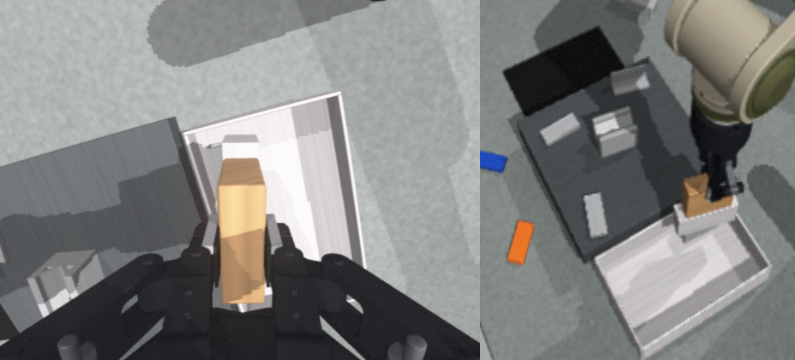

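The tube has gone off the plate edge and is hidden under the scraper in the tray. The two slabs, the angle and the V-block are unchanged. Next is the angle.

{"name": "drive_tool", "arguments": {
  "offset": [
    [0,0,-0.73],
    [0,0,-0.73],
    [-0.138,-0.91,0],
    [-0.138,-0.91,0],
    [-0.138,-0.91,0],
    [-0.138,-0.91,0],
    [-0.138,-0.91,0],
    [-0.138,-0.91,0],
    [-0.138,-0.91,0],
    [-0.138,-0.91,0]
  ],
  "turn": [
    [0,0,0],
    [0,0,0],
    [0,0,0],
    [0,0,0],
    [0,0,0],
    [0,0,0],
    [0,0,0],
    [0,0,0],
    [0,0,0],
    [0,0,0]
  ],
  "hand": [0,0,0,0,0,0,0,0,0,0]
}}

```text
time_s: 12.85
position: [0.4679, -0.0863, 0.1724]
tool_rot: [[-0.974, 0.227, 0.0], [0.227, 0.974, -0.0], [-0.0, -0.0, -1.0]]
ft_force: [0.3, -0.2, -1.8]
grip_width: 0.0224
gripper_force: 78.9
```

{"name": "drive_tool", "arguments": {
  "offset": [
    [0,0,0],
    [0,0,0],
    [0,0,0],
    [0,0,0],
    [0,0,0.4],
    [0,0,0.5],
    [0,0,0.4],
    [0,0,0.15],
    [0,0,0],
    [0,0,0]
  ],
  "turn": [
    [0,0,-0.83],
    [0,0,-0.83],
    [0,0,-0.83],
    [0,0,0],
    [0,0,0],
    [0,0,0],
    [0,0,0],
    [0,0,0],
    [0,0,0],
    [0,0,0]
  ],
  "hand": [0,0,0,0,0,0,0,0,0,0]
}}

```text
time_s: 14.1
position: [0.4686, -0.0851, 0.1149]
tool_rot: [[-0.999, -0.032, 0.001], [-0.032, 0.999, -0.001], [-0.001, -0.001, -1.0]]
ft_force: [-0.3, -0.2, -2.3]
grip_width: 0.0221
gripper_force: 79.2
```

```bash
python3 - <<'E'
from h import *
s=observe();print(s['position'],pf(s['position']),np.round(s['tool_rot'],3).tolist())
b=get_image('scene')[140:350,180:390];cv2.imwrite('pics/s4.png',cv2.resize(b,None,fx=2.6,fy=2.6))
E
```

```text
[ 0.46860509 -0.08510596  0.11492631] [ -85.7798884  -130.83384736] [[-0.999, -0.032, 0.001], [-0.032, 0.999, -0.001], [-0.001, -0.001, -1.0]]
```

View pics/s4.png

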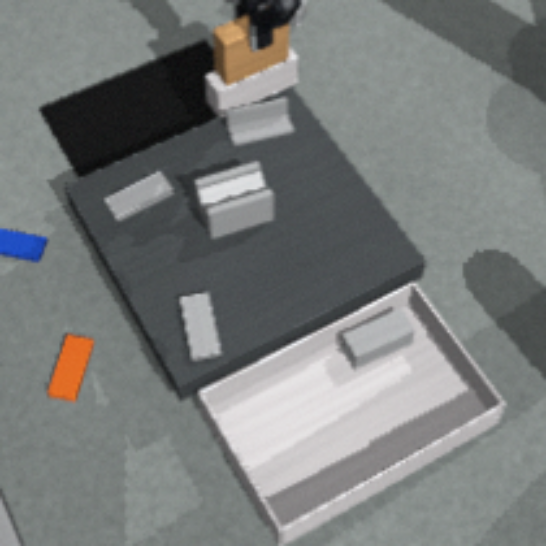

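The tube lies flat in the tray at crop (377,337). The scraper is lowered just behind the angle at (260,120).

{"name": "drive_tool", "arguments": {
  "offset": [
    [0,0.15,0.02],
    [0,0.2,0],
    [0,0.25,0],
    [0,0.25,0],
    [0,0.25,0],
    [0,0.25,0],
    [0,0.25,0],
    [0,0.25,0],
    [0,0.25,0],
    [0,0.25,0]
  ],
  "turn": [
    [0,0,0],
    [0,0,0],
    [0,0,0],
    [0,0,0],
    [0,0,0],
    [0,0,0],
    [0,0,0],
    [0,0,0],
    [0,0,0],
    [0,0,0]
  ],
  "hand": [0,0,0,0,0,0,0,0,0,0]
}}

```text
time_s: 15.4
position: [0.4652, 0.0097, 0.1136]
tool_rot: [[-0.999, -0.032, 0.0], [-0.032, 0.999, 0.0], [-0.0, -0.0, -1.0]]
ft_force: [-0.5, -1.2, -1.7]
grip_width: 0.0224
gripper_force: 79.2
```

{"name": "drive_tool", "arguments": {
  "offset": [
    [0,0.25,0],
    [0,0.25,0],
    [0,0.25,0],
    [0,0.25,0],
    [0,0.25,0],
    [0,0.25,0],
    [0,0.25,0],
    [0,0.25,0],
    [0,0.05,0],
    [0,0,0]
  ],
  "turn": [
    [0,0,0],
    [0,0,0],
    [0,0,0],
    [0,0,0],
    [0,0,0],
    [0,0,0],
    [0,0,0],
    [0,0,0],
    [0,0,0],
    [0,0,0]
  ],
  "hand": [0,0,0,0,0,0,0,0,0,0]
}}

```text
time_s: 16.65
position: [0.4626, 0.0911, 0.1135]
tool_rot: [[-0.999, -0.032, -0.0], [-0.032, 0.999, 0.0], [0.0, 0.0, -1.0]]
ft_force: [-1.0, -0.5, -2.4]
grip_width: 0.0226
gripper_force: 79.1
```

```bash
python3 - <<'E'
from h import *
s=observe();print(s['position'],pf(s['position']),s['ft_force'])
b=get_image('scene')[140:350,180:390];cv2.imwrite('pics/s5.png',cv2.resize(b,None,fx=2.6,fy=2.6))
E
```

```text
[0.46259864 0.09109896 0.1134851 ] [-85.94093587  45.47335106] [-1.0285551  -0.54326578 -2.44493966]
```

View pics/s5.png

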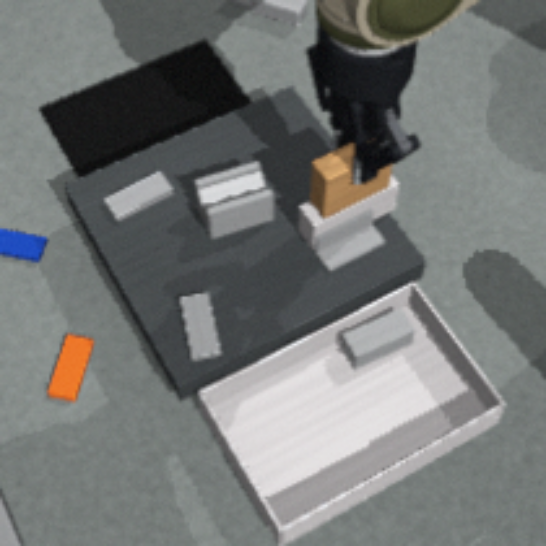

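The angle is lying against the scraper face at crop (350,245) and the V-block is untouched. I'll turn inward and push it off the edge.

{"name": "drive_tool", "arguments": {
  "offset": [
    [0,0.05,0],
    [0,0.05,0],
    [0,0.05,0],
    [0,0.05,0],
    [0,0.05,0],
    [0,0.2,0],
    [0,0.25,0],
    [0,0.25,0],
    [0,0.25,0],
    [0,0.25,0]
  ],
  "turn": [
    [0,0,0.8],
    [0,0,0.8],
    [0,0,0.8],
    [0,0,0.8],
    [0,0,0.8],
    [0,0,0],
    [0,0,0],
    [0,0,0],
    [0,0,0],
    [0,0,0]
  ],
  "hand": [0,0,0,0,0,0,0,0,0,0]
}}

```text
time_s: 17.95
position: [0.4823, 0.146, 0.1135]
tool_rot: [[-0.926, 0.377, -0.0], [0.377, 0.926, 0.0], [0.0, 0.0, -1.0]]
ft_force: [-0.5, -1.1, -3.1]
grip_width: 0.0222
gripper_force: 79.2
```

{"name": "drive_tool", "arguments": {
  "offset": [
    [0,0.25,0],
    [0,0.25,0],
    [0,0.25,0],
    [0,0.25,0],
    [0,0.25,0],
    [0,0.25,0],
    [0,0.25,0],
    [0,0.2,0],
    [0,0,0],
    [0,0,0]
  ],
  "turn": [
    [0,0,0],
    [0,0,0],
    [0,0,0],
    [0,0,0],
    [0,0,0],
    [0,0,0],
    [0,0,0],
    [0,0,0],
    [0,0,0],
    [0,0,0]
  ],
  "hand": [0,0,0,0,0,0,0,0,0,0]
}}

```text
time_s: 19.2
position: [0.5114, 0.2173, 0.1135]
tool_rot: [[-0.926, 0.377, -0.0], [0.377, 0.926, -0.0], [0.0, -0.0, -1.0]]
ft_force: [-0.3, 0.2, -1.8]
grip_width: 0.0223
gripper_force: 79.2
```

```bash
python3 - <<'E'
from h import *
s=observe();print(s['position'],pf(s['position']),s['ft_force'],np.round(s['tool_rot'],3).tolist())
E
```

```text
[0.51137435 0.21733738 0.11345702] [-33.00657751 170.02519594] [-0.3225458   0.2263693  -1.84627491] [[-0.926, 0.377, -0.0], [0.377, 0.926, -0.0], [0.0, -0.0, -1.0]]
```

{"name": "drive_tool", "arguments": {
  "offset": [
    [0,0,-0.73],
    [0,0,-0.73],
    [-0.845,-0.433,0],
    [-0.845,-0.433,0],
    [-0.845,-0.433,0],
    [-0.845,-0.433,0],
    [-0.845,-0.433,0],
    [0,0,0],
    [0,0,0],
    [0,0,0]
  ],
  "turn": [
    [0,0,0],
    [0,0,0],
    [0,0,0],
    [0,0,0],
    [0,0,0],
    [0,0,0],
    [0,0,0],
    [0,0,-1],
    [0,0,-1],
    [0,0,-1]
  ],
  "hand": [0,0,0,0,0,0,0,0,0,0]
}}

```text
time_s: 20.45
position: [0.6352, 0.0731, 0.1718]
tool_rot: [[-0.998, 0.07, -0.001], [0.07, 0.998, -0.0], [0.001, -0.0, -1.0]]
ft_force: [0.8, -0.9, -1.8]
grip_width: 0.0224
gripper_force: 79.1
```

{"name": "drive_tool", "arguments": {
  "offset": [
    [0,0,0],
    [0,0,0],
    [0,0,0.3],
    [0,0,0.5],
    [0,0,0.5],
    [0,0,0.16],
    [0,0,0],
    [0,0,0],
    [0,0,0],
    [0,0,0]
  ],
  "turn": [
    [0,0,-1],
    [0,0,0],
    [0,0,0],
    [0,0,0],
    [0,0,0],
    [0,0,0],
    [0,0,0],
    [0,0,0],
    [0,0,0],
    [0,0,0]
  ],
  "hand": [0,0,0,0,0,0,0,0,0,0]
}}

```text
time_s: 21.7
position: [0.6354, 0.0735, 0.1136]
tool_rot: [[-0.999, -0.032, 0.0], [-0.032, 0.999, -0.0], [-0.0, -0.0, -1.0]]
ft_force: [-0.0, -0.7, -2.7]
grip_width: 0.0222
gripper_force: 79.2
```

```bash
python3 - <<'E'
from h import *
s=observe();print(s['position'],pf(s['position']),np.round(s['tool_rot'],3).tolist())
b=get_image('scene')[140:350,180:390];cv2.imwrite('pics/s6.png',cv2.resize(b,None,fx=2.6,fy=2.6))
E
```

```text
[0.63541519 0.0735357  0.11361539] [86.19829428 22.18998253] [[-0.999, -0.032, 0.0], [-0.032, 0.999, -0.0], [-0.0, -0.0, -1.0]]
```

View pics/s6.png

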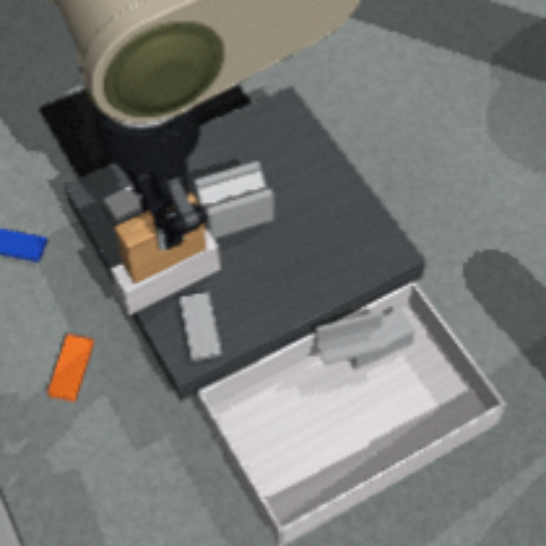

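The tube and angle are both in the tray, with the angle lying partly on the tube at crop (350,335), near the plate's edge. I'll check that later. The scraper is behind flat_b, which is at (200,325).

{"name": "drive_tool", "arguments": {
  "offset": [
    [0,0.15,0],
    [0,0.2,0],
    [0,0.25,0],
    [0,0.25,0],
    [0,0.25,0],
    [0,0.25,0],
    [0,0.25,0],
    [0,0.25,0],
    [0,0.25,0],
    [0,0.25,0]
  ],
  "turn": [
    [0,0,0],
    [0,0,0],
    [0,0,0],
    [0,0,0],
    [0,0,0],
    [0,0,0],
    [0,0,0],
    [0,0,0],
    [0,0,0],
    [0,0,0]
  ],
  "hand": [0,0,0,0,0,0,0,0,0,0]
}}

```text
time_s: 23.0
position: [0.6323, 0.1682, 0.1135]
tool_rot: [[-0.999, -0.032, -0.0], [-0.032, 0.999, 0.0], [0.0, 0.0, -1.0]]
ft_force: [0.3, 0.0, -1.8]
grip_width: 0.0227
gripper_force: 79.2
```

{"name": "drive_tool", "arguments": {
  "offset": [
    [0,0.25,0],
    [0,0.25,0],
    [0,0.25,0],
    [0,0.25,0],
    [0,0.25,0],
    [0,0,0],
    [0,0,0],
    [0,0,-0.73],
    [0,0,-0.73],
    [0,0,0]
  ],
  "turn": [
    [0,0,0],
    [0,0,0],
    [0,0,0],
    [0,0,0],
    [0,0,0],
    [0,0,0],
    [0,0,0],
    [0,0,0],
    [0,0,0],
    [0,0,0]
  ],
  "hand": [0,0,0,0,0,0,0,0,0,0]
}}

```text
time_s: 24.25
position: [0.6317, 0.2172, 0.1741]
tool_rot: [[-0.999, -0.032, 0.005], [-0.032, 0.999, 0.001], [-0.005, 0.001, -1.0]]
ft_force: [0.1, -0.0, -2.5]
grip_width: 0.0228
gripper_force: 79.2
```

{"name": "drive_tool", "arguments": {
  "offset": [
    [0.01,-0.77,0],
    [0.01,-1,0],
    [0.01,-1,0],
    [0.01,-1,0],
    [0.01,-1,0],
    [0.01,-1,0],
    [0.04,-1,0],
    [0,0,0],
    [0,0,0],
    [0,0,0.3]
  ],
  "turn": [
    [0,0,0],
    [0,0,0],
    [0,0,0],
    [0,0,0],
    [0,0,0],
    [0,0,0],
    [0,0,0],
    [0,0,0],
    [0,0,0],
    [0,0,0]
  ],
  "hand": [0,0,0,0,0,0,0,0,0,0]
}}

```text
time_s: 25.5
position: [0.6357, -0.0524, 0.1598]
tool_rot: [[-0.999, -0.033, 0.001], [-0.033, 0.999, -0.0], [-0.001, -0.0, -1.0]]
ft_force: [0.2, 0.1, -2.5]
grip_width: 0.0224
gripper_force: 79.3
```

{"name": "drive_tool", "arguments": {
  "offset": [
    [0,0,0.4],
    [0,0,0.5],
    [0,0,0.26],
    [0,0,0],
    [0,0,0],
    [0,0.15,0],
    [0,0.2,0],
    [0,0.2,0],
    [0,0.2,0],
    [0,0.2,0]
  ],
  "turn": [
    [0,0,0],
    [0,0,0],
    [0,0,0],
    [0,0,0],
    [0,0,0],
    [0,0,0],
    [0,0,0],
    [0,0,0],
    [0,0,0],
    [0,0,0]
  ],
  "hand": [0,0,0,0,0,0,0,0,0,0]
}}

```text
time_s: 26.75
position: [0.6342, -0.0147, 0.1135]
tool_rot: [[-0.999, -0.032, -0.0], [-0.032, 0.999, 0.0], [0.0, 0.0, -1.0]]
ft_force: [0.8, -1.2, -1.1]
grip_width: 0.0225
gripper_force: 79.2
```

```bash
python3 - <<'E'
from h import *
s=observe();print(s['position'],pf(s['position']),np.round(s['tool_rot'],3).tolist(),s['ft_force'])
# bright-grey blobs left on plate, from scene view
im=get_image('scene');cv2.imwrite('pics/s7.png',im)
E
```

```text
[ 0.63415642 -0.01465461  0.11353387] [ 82.01625352 -65.91010761] [[-0.999, -0.032, -0.0], [-0.032, 0.999, 0.0], [0.0, 0.0, -1.0]] [ 0.76410422 -1.20528428 -1.14253429]
```

{"name": "drive_tool", "arguments": {
  "offset": [
    [-0.05,0.25,0],
    [-0.03,0.25,0],
    [0,0.3,0],
    [0,0.3,0],
    [0,0.3,0],
    [0,0.3,0],
    [0,0.3,0],
    [0,0.3,0],
    [0,0.3,0],
    [0,0.2,0]
  ],
  "turn": [
    [0,0,0],
    [0,0,0],
    [0,0,0],
    [0,0,0],
    [0,0,0],
    [0,0,0],
    [0,0,0],
    [0,0,0],
    [0,0,0],
    [0,0,0]
  ],
  "hand": [0,0,0,0,0,0,0,0,0,0]
}}

```text
time_s: 28.05
position: [0.6337, 0.0975, 0.1135]
tool_rot: [[-0.999, -0.032, -0.0], [-0.032, 0.999, 0.0], [0.0, 0.0, -1.0]]
ft_force: [0.1, -1.0, -2.7]
grip_width: 0.0223
gripper_force: 79.3
```

{"name": "drive_tool", "arguments": {
  "offset": [
    [0,0.05,0],
    [0,0.05,0],
    [0,0.05,0],
    [0,0.25,0],
    [0,0.25,0],
    [0,0.25,0],
    [0,0.25,0],
    [0,0.25,0],
    [0,0.25,0],
    [0,0.25,0]
  ],
  "turn": [
    [0,0,-0.7],
    [0,0,-0.7],
    [0,0,-0.6],
    [0,0,0],
    [0,0,0],
    [0,0,0],
    [0,0,0],
    [0,0,0],
    [0,0,0],
    [0,0,0]
  ],
  "hand": [0,0,0,0,0,0,0,0,0,0]
}}

```text
time_s: 29.3
position: [0.6162, 0.1713, 0.1135]
tool_rot: [[-0.971, -0.239, -0.0], [-0.239, 0.971, 0.0], [0.0, 0.0, -1.0]]
ft_force: [-0.4, 0.2, -2.5]
grip_width: 0.0223
gripper_force: 79.1
```

{"name": "drive_tool", "arguments": {
  "offset": [
    [0,0.25,0],
    [0,0.25,0],
    [0,0.25,0],
    [0,0.25,0],
    [0,0,0],
    [0,0,-0.7],
    [0,0,-1],
    [0,-0.5,-1],
    [0,-0.8,0],
    [0,0,0]
  ],
  "turn": [
    [0,0,0],
    [0,0,0],
    [0,0,0],
    [0,0,0],
    [0,0,0],
    [0,0,0],
    [0,0,0],
    [0,0,0],
    [0,0,0],
    [0,0,0]
  ],
  "hand": [0,0,0,0,0,0,0,0,0,0]
}}

```text
time_s: 30.55
position: [0.6199, 0.1568, 0.2217]
tool_rot: [[-0.972, -0.236, 0.0], [-0.236, 0.972, -0.001], [-0.0, -0.001, -1.0]]
ft_force: [-0.3, -0.4, -2.0]
grip_width: 0.0226
gripper_force: 79.3
```

```bash
python3 - <<'E'
from h import *
s=observe();print(s['position'],pf(s['position']),np.round(s['tool_rot'],3).tolist(),s['ft_force'])
a=get_image('wrist');i=camera_info('wrist');np.savez('w8.npz',**i);cv2.imwrite('pics/w8.png',a)
n=get_image('scene');cv2.imwrite('pics/s8.png',n);b=n[140:350,180:390]
cv2.imwrite('pics/ws8.png',np.hstack([cv2.resize(a[:,100:],(394,360)),cv2.resize(b,(400,400),interpolation=cv2.INTER_CUBIC)[:360]]))
E
```

```text
[0.61985212 0.15679776 0.22168642] [ 73.40434852 105.92225756] [[-0.972, -0.236, 0.0], [-0.236, 0.972, -0.001], [-0.0, -0.001, -1.0]] [-0.29858239 -0.38192278 -1.98332853]
```

View pics/ws8.png

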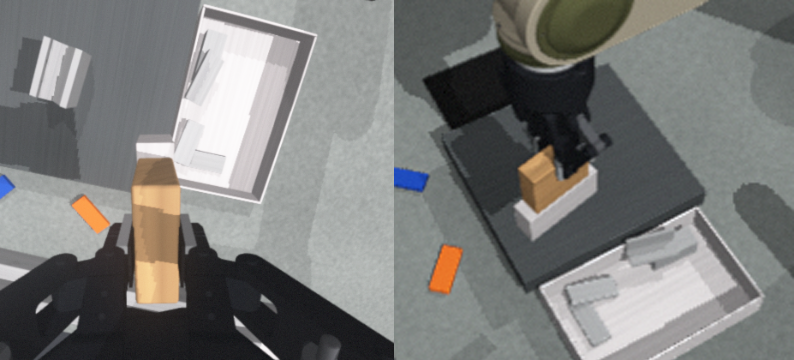

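The plate is clear except for the V-block at wrist-view (60,72). The two slabs are in the tray at scene-view (590,290) and (592,325), and the tube and angle are around (660,245). My ten views are used, so I'll check by numbers whether the angle or a slab sticks out across the 5 mm gap to the plate.

```bash
cat >> h.py <<'E'
def wf(x,y,z): p=c0+ex*x/1000+ey*y/1000; return np.array([p[0],p[1],z])
def strip(img,info,ys,xs,z):
    g=cv2.cvtColor(img,cv2.COLOR_BGR2GRAY).astype(np.float32)
    for y in ys:
        uv=np.array([proj(info,wf(x,y,z)) for x in xs],np.float32)
        v=cv2.remap(g,uv[None,:,0],uv[None,:,1],cv2.INTER_LINEAR)[0]
        print(y,' '.join('%3d'%t for t in v))
E
python3 - <<'E'
from h import *
i=dict(np.load('w8.npz'));im=cv2.imread('pics/w8.png')
o,_=ray(i,280,210);print('cam',pf(o),o[2],i['fx'])
xs=range(-110,111,6);print('x ',' '.join('%3d'%x for x in xs))
strip(im,i,range(112,186,3),xs,.04)
print('scene');i=camera_info('scene');im=cv2.imread('pics/s8.png')
strip(im,i,range(108,186,3),xs,.04)
E
```

```text
cam [-0.69589022 92.83803804] 0.38617092641491263 319.0738957589244
x  -110 -104 -98 -92 -86 -80 -74 -68 -62 -56 -50 -44 -38 -32 -26 -20 -14  -8  -2   4  10  16  22  28  34  40  46  52  58  64  70  76  82  88  94 100 106
112  44 117 119 120 118 118 118 118 120 119 119 121 121 120 121 122 120 120 120 121 121 121 121 121 119 119 145 153 244 247 246 184 104 104 102 102 105
115 120 119 118 118 120 119 118 120 121 120 120 120 121 121 122 121 123 122 124 120 122 123 124 124 124 123 149 150 247 248 248 162 102 102 101 104 103
118 119 116 119 118 117 120 120 118 119 120 120 120 120 119 119 121 120 122 123 122 122 124 123 124 123 124 151 153 247 248 245 128 104 102 104 105 102
121 147 148 142 121 111 118 114 119 114 118 113 118 116 116 118 116 117 115 116 119 116 115 117 119 118 118 148 152 248 247 241 111 106 103 103 107 100
124 173 154 128 129 131 130 121 129 129 133 141 130 140 136 144 146 146 153 158 168 173 179 179 182 188 191 189 161 237 239 238 105 105 103 104 106 105
127 171 229 232 243 244 243 241 230 236 192 192 176 182 177 182 185 183 155 229 241 242 240 242 226 214 214 217 203 231
[... 6178 characters left out ...]
 139 132 144 194 193 194 195 195 195 195 190 182 185 173 178 166 150 160 159 159 138 197 194
174 142 112  89  98 193 193 151 138 140 143 144 145 147 153 157 165 176 196 196 196 198 198 199 202 200 189 177 164 170 185 176 171 173 170 152 195 201
177 145 119  92 100 174 190 182 155 164 173 178 183 181 184 186 192 196 194 195 195 195 198 206 215 213 174 166 180 195 196 181 174 176 172 152 197 213
180 148 122  91 103 172 192 192 191 190 197 193 194 197 198 199 195 193 192 194 196 201 206 215 215 214 183 186 197 204 208 191 176 176 173 156 196 214
183 150 130  90  95 180 192 195 194 195 209 207 202 214 215 216 202 194 196 205 211 218 217 218 220 218 215 208 213 220 218 193 174 176 174 146 197 215
```

{"name": "drive_tool", "arguments": {
  "offset": [
    [0,0,0],
    [0,0,0],
    [0,0,0],
    [0.4,0.28,0.4],
    [0.43,0.27,0.4],
    [0,0,0.5],
    [0,0,0.5],
    [0,0,0.4],
    [0,0,0.1],
    [0,0,0]
  ],
  "turn": [
    [0,0,1],
    [0,0,1],
    [0,0,0],
    [0,0,0],
    [0,0,0],
    [0,0,0],
    [0,0,0],
    [0,0,0],
    [0,0,0],
    [0,0,0]
  ],
  "hand": [0,0,0,0,0,0,0,0,0,0]
}}

```text
time_s: 31.9
position: [0.5855, 0.1801, 0.1298]
tool_rot: [[-0.999, -0.033, 0.0], [-0.033, 0.999, 0.0], [-0.0, 0.0, -1.0]]
ft_force: [-0.8, -0.7, -1.8]
grip_width: 0.0222
gripper_force: 79.3
```

```bash
python3 - <<'E'
from h import *
s=observe();print(s['position'],pf(s['position']))
im=get_image('wrist');i=camera_info('wrist');np.savez('w9.npz',**i);cv2.imwrite('pics/w9.png',im)
sd=get_image('scene');cv2.imwrite('pics/s9.png',sd)
o,_=ray(i,280,210);print('cam',pf(o),o[2])
xs=range(-96,4,3);print('x  ',' '.join('%3d'%x for x in xs))
strip(im,i,np.arange(116,150,1),xs,.04)
E
```

```text
[0.58550732 0.18011236 0.12976328] [ 39.85142923 130.36275441]
cam [-35.50094479 131.3605039 ] 0.29488756295465995
x   -96 -93 -90 -87 -84 -81 -78 -75 -72 -69 -66 -63 -60 -57 -54 -51 -48 -45 -42 -39 -36 -33 -30 -27 -24 -21 -18 -15 -12  -9  -6  -3   0   3
116 112 112 112 112 109 112 111 113 113 111 112 111 111 112 112 111 112 113 112 108 111 111 108 108 109 107 107 108 109 111 110 109  82 135
117 105 104 105 104 105 106 106 107 107 104 106 104 104 106 102  99  98  96  96  93  94  93  95  93  94  92  94  95  95  97  97  93  78 138
118  82  82  83  80  81  80  80  76  78  78  79  79  81  83  81  81  80  80  80  79  83  80  79  79  77  77  79  80  79  81  82  79  79 138
119  78  82  85  74  71  78  79  84  88  93  90  91  92  91  93  98  90  86  89  90  90  90  91  92  93  93  93  92  95  96  99  99 102 140
120 118 118 118 103  99 103 101 107 107 107 109 106 104 107 110 111 106 104 107 106 104 103 101 102 107 105 108 104 108 106 108 108 108 138
121 120 120 119 105 105 105 106 108 109 108 110 106 109 109 111 111 108 107 108 108 105 105 102 103 109 108 108 107 108 107 108 108 107 138
122 1
[... 3214 characters left out ...]

145 146 226 226 226 222 214 214 215 215 215 215 214 210 207 196 198 196 196 193 193 195 194 195 206 200 201 206 207 207 208 209 211 211 188
146 148 226 226 228 224 214 213 213 215 215 214 214 214 214 213 209 196 196 195 194 196 196 193 203 206 207 208 208 209 211 212 211 204 220
147 148 227 228 228 226 215 213 215 217 217 213 216 214 216 214 213 204 203 195 196 208 204 201 207 207 209 206 210 211 212 210 203 202 224
148 148 228 228 227 228 216 215 215 215 214 213 210 209 213 212 212 213 211 197 195 207 206 208 208 210 209 211 213 213 210 205 203 201 225
149 147 226 227 225 225 213 212 208 209 207 209 207 208 212 211 212 213 214 203 200 207 208 210 209 210 213 216 213 208 206 202 203 204 224
```

The gap to the plate shows an unbroken dark strip along the whole angle and tube side, at apparent y of 119–123 mm. The angle's nearest point is at about 127 mm, so it is not touching the plate. Next I'll check the slab side the same way.

{"name": "drive_tool", "arguments": {
  "offset": [
    [-0.5,0,0],
    [-0.8,0,0],
    [-0.8,0,0],
    [0,0,0],
    [0,0,0],
    [0,0,0],
    [0,0,0],
    [0,0,0],
    [0,0,0],
    [0,0,0]
  ],
  "turn": [
    [0,0,0],
    [0,0,0],
    [0,0,0],
    [0,0,0],
    [0,0,0],
    [0,0,0],
    [0,0,0],
    [0,0,0],
    [0,0,0],
    [0,0,0]
  ],
  "hand": [0,0,0,0,0,0,0,0,0,0]
}}

```text
time_s: 33.25
position: [0.6693, 0.1826, 0.1295]
tool_rot: [[-0.999, -0.032, -0.0], [-0.032, 0.999, -0.0], [0.0, -0.0, -1.0]]
ft_force: [-0.3, 0.2, -2.8]
grip_width: 0.0226
gripper_force: 79.2
```

```bash
python3 - <<'E'
from h import *
s=observe();print(s['position'],pf(s['position']))
im=get_image('wrist');i=camera_info('wrist');np.savez('w10.npz',**i);cv2.imwrite('pics/w10.png',im)
o,_=ray(i,280,210);print('cam',pf(o),o[2])
xs=range(-60,88,4);print('x  ',' '.join('%3d'%x for x in xs))
strip(im,i,[*range(116,140),*range(142,200,4)],xs,.04)
E
```

```text
[0.66932345 0.18259636 0.12952643] [123.70383274 130.0664505 ]
cam [ 48.37597976 131.169712  ] 0.2943217937979372
x   -60 -56 -52 -48 -44 -40 -36 -32 -28 -24 -20 -16 -12  -8  -4   0   4   8  12  16  20  24  28  32  36  40  44  48  52  56  60  64  68  72  76  80  84
116   0   0   0   0   0   0   0   0   0 109 108 107 109 110 110 108 107 107 106 106 109 108 108 107 107 106 106 105 105 106 101 102  99 100  97  98  80
117   0   0   0   0   0   0   0   0   0  97  99  98  96  93  91  92  85  87  81  90  88  88  88  91  90  91  87  84  83  81  80  77  79  81  83  82  82
118   0   0   0   0   0   0   0   0   0  70  70  69  65  63  65  77  78  81  78  78  78  79  81  78  80  88  90  82  86  85  87  87  82  86  87  87  94
119   0   0   0   0   0   0   0   0   0  93  86  88  93  94  87  91  92  95  96  94 100 101 106 104 103 109 107 102  99  98 101  98  99 103 102 107 106
120   0   0   0   0   0   0   0   0   0 103  99 101 106 103 104 104 103 106 105 104 105 105 110 105 109 110 109 108 104 105 107 104 105 105 105 109 109
121   0   0   0   0   0   0   0   0   0 104 100 102 107 106 106 108 104 10
[... 4393 characters left out ...]
 240 240 241 240 241 241 241 241 241 241 240 240 241 241 240 241 240 211 211 210 207 205 221
186   0   0   0   0   0   0   0   0   0 239 238 238 237 239 238 239 239 239 239 239 239 239 239 239 239 238 238 239 239 239 238 211 206 209 207 205 220
190   0   0   0   0   0   0   0   0   0 242 242 242 242 242 243 243 243 244 244 243 243 243 243 243 243 241 242 241 242 241 239 211 209 210 206 205 221
194   0   0   0   0   0   0   0   0   0 240 241 241 241 242 242 241 242 242 242 242 242 241 240 241 242 241 241 240 240 240 238 212 209 208 207 205 212
198   0   0   0   0   0   0   0   0   0 241 240 241 241 241 241 242 242 243 243 242 242 242 241 242 242 242 241 241 241 240 240 231 225 225 230 227 231
```

The rim and gap are unbroken there too, so all four offcuts are inside the tray and clear of the plate. I'll take the scraper back to the mat.

{"name": "drive_tool", "arguments": {
  "offset": [
    [0,0,-0.9],
    [0,0,-0.9],
    [0.34,-0.92,0],
    [0.34,-0.92,0],
    [0.34,-0.92,0],
    [0.34,-0.92,0],
    [0.34,-0.92,0],
    [0.34,-0.92,0],
    [0.34,-0.92,0],
    [0.34,-0.92,0]
  ],
  "turn": [
    [0,0,0],
    [0,0,0],
    [0,0,0],
    [0,0,0],
    [0,0,0],
    [0,0,0],
    [0,0,0],
    [0,0,0],
    [0,0,0],
    [0,0,0]
  ],
  "hand": [0,0,0,0,0,0,0,0,0,0]
}}

```text
time_s: 34.55
position: [0.5696, -0.1163, 0.2017]
tool_rot: [[-0.999, -0.032, 0.0], [-0.032, 0.999, -0.0], [-0.0, -0.0, -1.0]]
ft_force: [-0.4, 0.3, -1.8]
grip_width: 0.0226
gripper_force: 79.2
```

{"name": "drive_tool", "arguments": {
  "offset": [
    [0.345,-0.91,0],
    [0,0,0],
    [0,0,0.5],
    [0,0,0.8],
    [0,0,0.8],
    [0,0,0.7],
    [0,0,0.4],
    [0,0,0.1],
    [0,0,0],
    [0,0,0]
  ],
  "turn": [
    [0,0,0],
    [0,0,0],
    [0,0,0],
    [0,0,0],
    [0,0,0],
    [0,0,0],
    [0,0,0],
    [0,0,0],
    [0,0,0],
    [0,0,0]
  ],
  "hand": [0,0,0,0,0,0,0,0,0,0]
}}

```text
time_s: 35.8
position: [0.5579, -0.152, 0.0704]
tool_rot: [[-0.999, -0.032, 0.001], [-0.032, 0.999, -0.001], [-0.001, -0.001, -1.0]]
ft_force: [-0.1, -0.3, -2.2]
grip_width: 0.0222
gripper_force: 79.3
```

Another 9 mm down until it touches, then release slowly.

{"name": "drive_tool", "arguments": {
  "offset": [
    [0,0,0.1],
    [0,0,0.08],
    [0,0,0.04],
    [0,0,0.01],
    [0,0,0],
    [0,0,0],
    [0,0,0],
    [0,0,0],
    [0,0,0],
    [0,0,0]
  ],
  "turn": [
    [0,0,0],
    [0,0,0],
    [0,0,0],
    [0,0,0],
    [0,0,0],
    [0,0,0],
    [0,0,0],
    [0,0,0],
    [0,0,0],
    [0,0,0]
  ],
  "hand": [0,0,0,0,0,0,0,0,0,0]
}}

```text
time_s: 37.05
position: [0.5574, -0.1521, 0.0612]
tool_rot: [[-0.999, -0.032, 0.0], [-0.032, 0.999, -0.0], [-0.0, -0.0, -1.0]]
ft_force: [-2.9, 0.1, 6.3]
grip_width: 0.0227
gripper_force: 80.4
```

{"name": "drive_tool", "arguments": {
  "offset": [
    [0,0,0],
    [0,0,0],
    [0,0,0],
    [0,0,0],
    [0,0,0],
    [0,0,0],
    [0,0,0],
    [0,0,0],
    [0,0,0],
    [0,0,0]
  ],
  "turn": [
    [0,0,0],
    [0,0,0],
    [0,0,0],
    [0,0,0],
    [0,0,0],
    [0,0,0],
    [0,0,0],
    [0,0,0],
    [0,0,0],
    [0,0,0]
  ],
  "hand": [0.35,0.45,0.55,0.7,0.7,0.7,0.7,0.7,0.7,0.7]
}}

```text
time_s: 38.3
position: [0.5574, -0.1519, 0.0603]
tool_rot: [[-0.999, -0.032, 0.0], [-0.032, 0.999, 0.0], [-0.0, 0.0, -1.0]]
ft_force: [0.2, 0.1, 0.1]
grip_width: 0.0594
gripper_force: 0.0
```

{"name": "drive_tool", "arguments": {
  "offset": [
    [0,0,-0.2],
    [0,0,-0.4],
    [0,0,-0.6],
    [0,0,-0.8],
    [0,0,-0.8],
    [0,0,-0.8],
    [0,0,-0.8],
    [0,0,0],
    [0,0,0],
    [0,0,0]
  ],
  "turn": [
    [0,0,0],
    [0,0,0],
    [0,0,0],
    [0,0,0],
    [0,0,0],
    [0,0,0],
    [0,0,0],
    [0,0,0],
    [0,0,0],
    [0,0,0]
  ],
  "hand": [0.7,0.7,0.7,0.7,0.7,0.7,0.7,0.7,0.7,0.7]
}}

```text
time_s: 39.55
position: [0.5571, -0.1518, 0.2353]
tool_rot: [[-0.999, -0.032, -0.002], [-0.032, 0.999, 0.001], [0.002, 0.001, -1.0]]
ft_force: [-0.5, 0.2, -0.1]
grip_width: 0.0599
gripper_force: 0.0
```

```bash
python3 - <<'E'
from h import *
s=observe();print(s['position'],s['grip_width'],s['time_s'])
im=get_image('wrist');i=camera_info('wrist')
hsv=cv2.cvtColor(im,cv2.COLOR_BGR2HSV);m=cv2.inRange(hsv,(8,70,90),(25,255,255))
# wood blob nearest the expected grip top
e=proj(i,[s['position'][0],s['position'][1],.104]);cs,_=cv2.findContours(m,0,2)
for c in cs:
    if cv2.contourArea(c)>300:
        b=cv2.boxPoints(cv2.minAreaRect(c)); p=np.array([onz(i,*q,.104)[:2] for q in b]);print(cv2.contourArea(c),p.mean(0),[np.linalg.norm(p[a]-p[a-1]).round(4) for a in (1,2)],pf(p.mean(0)))
# V-block now against before, scene camera
a=cv2.imread('pics/scene0.png').astype(int);n=get_image('scene').astype(int);cv2.imwrite('pics/sN.png',n)
u,v=proj(camera_info('scene'),wf(0,-10,.09)).astype(int);print(u,v,np.abs(a-n)[v-12:v+14,u-14:u+14].mean(),np.abs(a-n)[v-12:v+14,u-14:u+14].max(2).max())
E
```

```text
[ 0.55708403 -0.15180189  0.23528747] 0.05985537060273731 39.55
402.5 [0.67358593 0.01909666] [np.float64(0.0201), np.float64(0.0389)] [122.54311084 -33.48468864]
1350.5 [ 0.55583601 -0.15250789] [np.float64(0.0249), np.float64(0.0757)] [  -0.8316464 -201.090878 ]
269 213 15.52838827838828 38[ WARN:0@0.985] global loadsave.cpp:1063 imwrite_ Unsupported depth image for selected encoder is fallbacked to CV_8U.
```

The grip top sits at (0.556, -0.153) at its full standing height, and the V-block pixels show only a mild shading change with no shifted edges. I'll hand the job in.

```bash
python3 -c "
from rig import env
print(env.close_job())"
```

```text
the job is handed in; nothing more can be done
None
```

The job is handed in at about 40 s of the 72 s allowed. By the camera checks, all four offcuts are in the tray, clear of the plate, the scraper stands upright on the mat with the gripper clear, and the V-block shows no sign of having moved. I did not measure the flask and hammer again, and the hand-in returned no verdict.

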